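# Line up the stop plate and lock it with a quarter-turn thumbscrew

### The job

Lock the sliding stop plate to its rail: take the thumbscrew out of the wooden block, put its foot through the slot in the stop plate, and slide the plate along with it, feeling gently for the slot in the nut plate hidden underneath, until it drops through both and its collar sits flat on the stop plate. Then give it a quarter turn, either way, so that its foot lies crosswise under the nut plate, and let go. Never force it, and leave the other things on the table where they are.

Things in the scene. Friction and masses are not known exactly. Their poses are not given: they have to be found in the camera images.
- screw_wing (a point): Centre of the upright wing of the loose steel quarter-turn thumbscrew (about 90 g, 76 mm tall), which starts upright in the wooden block. The wing is 28 mm long (own x), 10 mm thick (own y), 46 mm tall (own z, up): pinch it across its thickness. 23 mm below this point it stands on a round collar, 28 mm across: keep fingertips above that. A half turn looks the same.
- screw: The same thumbscrew; origin at the middle of its foot's underside, 53 mm below the wing's centre; z up, x along foot and wing. The collar's underside is 26 mm above this origin; from it a shank 8 mm thick goes down to the cross foot: 18 mm long (x, in line with the wing), 8 mm wide (y), 6 mm high, its tip stepped in by 1 mm.
- plate_slot (a point): Mouth centre of the slot in the bright steel stop plate, on its top face, 38 mm above the table. The slot goes right through the 6 mm plate: 21 mm along own x, 11 mm along own y. The plate, 84 x 130 mm, slides along own y only and stays where left (friction 2.5 N); a low nose at its +y end stands 10 mm high. With the collar seated the wing's centre is 27 mm above this point.
- stop_plate (a joint): Position (m) of the stop plate, and so of its slot, along the rail's own y: 0 = slot over the middle of the rail, range -0.032 to 0.026; starts between -0.028 and -0.020.
- rail: Dark steel slotted rail fixed to the table, 90 mm (own x) x 200 mm (own y) x 32 mm high, plus a low 25 mm foot at each end; origin at the centre of its underside. The stop plate slides on it along own y, which is also the slot's own y. Forcing the thumbscrew against the rail or its plates with more than 50 N counts as damage.
- rail_window (a point): Centre of a window, 24 mm (x) by 68 mm (y), in the rail's 5 mm top, covered by the stop plate. Right under it, its top 27 mm above the table, a 6 mm nut plate is clamped fast. It has one slot, 21 x 11 mm, same direction as the stop plate's, at x = 0 and somewhere from -12 to +12 mm along y: hidden, so it must be found by feel.
- rail_axis (a point): The rail's centre line at table height. A thumbscrew put through the stop plate alone rests with its foot on the nut plate, wing centre 80 mm above the table. With the slots lined up it drops on until the collar seats, wing centre 65 mm above the table; then the foot is 3 mm clear under the nut plate, in a hollow, and can turn crosswise either way (no stop).
- block: Wooden parking block, 56 x 56 x 32 mm, fixed; origin at the centre of its underside; the slot that holds the thumbscrew runs along own x, the collar rests on the block's top.
- flat_bar_0: Bystander lying loose on the table: flat bar coupon, 30 x 100 x 6 mm; origin under its middle. Leave it alone.
- flap_disc: Bystander lying loose on the table: round flap disc, 112 mm across, 12 mm thick; origin under its middle. Leave it alone.
- box_tube: Bystander lying loose on the table: short square tube offcut, 30 x 60 x 30 mm; origin under its middle. Leave it alone.
- try_square: Bystander lying loose on the table: small engineer's square, 123 x 76 x 16 mm; origin under its middle. Leave it alone.
- gusset_0: Bystander lying loose on the table: triangular gusset plate, 65 mm, 6 mm thick; origin under its middle. Leave it alone.
- mig_pliers: Bystander lying loose on the table: welding pliers, 177 mm long, 14 mm high; origin under its middle. Leave it alone.

How it is judged:
On the way, in this order (a step that is already met when the one before it is completed fails the run):
1. the thumbscrew's foot is in the slot of the stop plate (z of screw in the frame of plate_slot below -0.003 m and horizontal distance between screw and plate_slot below 0.006 m and angle between the x axis of screw and the x axis of plate_slot, either way round below 0.35 rad), for 0.1 s.
2. the foot has gone down through the stop plate and the nut plate, the collar sits on the stop plate (z of screw_wing in the frame of plate_slot between 0.024 and 0.029 m and horizontal distance between screw_wing and plate_slot below 0.01 m), for 0.1 s.
At the end, for the whole second after the job is handed in: Thumbscrew upright (0.1 rad) through both slots, collar seated on the stop plate (wing centre 24 to 29 mm above the slot mouth, within 10 mm of it sideways), wing turned crosswise to the slot (along the plate's y within 0.40 rad), released and at rest (all of step 2 and angle between screw_wing's own z axis and vertical below 0.1 rad and angle between the x axis of screw_wing and the y axis of plate_slot, either way round below 0.4 rad and contact force between the fingers and screw below 0.1 N and linear speed of screw below 0.02 m/s); the robot touches nothing.
It fails at once if the thumbscrew is forced against the rail, nut plate or stop plate with more than 50 N (contact force between screw and rail above 50 N).
It fails at once if a bystander is moved by more than 30 mm (distance of any of flat_bar_0, flap_disc, box_tube, try_square, gusset_0, mig_pliers from where it was at the start of the episode above 0.03 m).
It also fails if it takes over 67 s, if anything falls off the work surface, if the arm or the gripper's body presses on something with over 40 N, if the wrist force passes 120 N, or if a joint passes its speed limit or range.

### The arm

A 7-joint arm with a two-finger parallel gripper is mounted at the origin on a cart in front of the work surface, level with it; the furniture and walls round the work are solid. World frame = base frame: x ahead of the robot, y to its left, z up, the work surface at z = 0. Lengths are in m, angles in rad, forces in N, time in s.
With the tool pointing down it reaches from about 0.35 to 0.9 m from the base axis. Payload 8.1 kg.
Tool frame: the origin (TCP) lies on the centre line of the jaws, within the pads' length; the fingertips stand 22 mm ahead of it and the grasp point (between the pads) lies 3 mm ahead of it; z points along the fingers, y is the direction in which the jaws open and shut (so a half turn about z gives the same grasp; the last joint's range is limited). The gripper opens to 92 mm and grips with 3 to 60 N. Pads are 19 mm wide; open, the fingers measure 130 mm over their backs; the gripper's body (75 mm by 190 mm) begins 47 mm behind the grasp point.
Start: joints at [-0.103, 0.434, 0.025, 1.573, -0.012, 1.134, -0.075], TCP at [0.625, -0, 0.249] pointing down, gripper open.
Joint ranges: [-2.62, 2.62], [-0.44, 2.09], [-1.27, 1.32], [0.08, 2.57], [-1.32, 4.46], [0.12, 2], [-2.74, 2.74]. Speed limits (rad/s): [2.22, 2.22, 3.01, 3.01, 3.14, 3.14, 3.14].

### API

Orientations are given as a rotation vector (axis times angle).
In Python, from cell import arm gives the robot as it stands.
- The arm moves only by the shell command python3 -m pendant 'ROWS' [FORCE]. ROWS is JSON, a list that holds one entry, the list of rows, each a list of 7 numbers: the shift along the tool's x, y, z in units of 0.04 m (1.0 is 0.04 m), then the turn, a rotation vector about the tool's x, y, z in units of 0.08 rad (1.0 is 0.08 rad), then the closure, from 0 (fully open) to 1 (shut). In form: [[[tx, ty, tz, ax, ay, az, fingers], ...]]. A call has 1 to 20 rows; each row shifts and turns the commanded pose from where the row before left it, along the tool's axes as they then stand; what a row does not reach is not made up. A row lasts 1/12 s, in which the tool goes at most 41.7 mm and 7.16 degrees, less where a joint would pass 70% of its speed; a pose out of reach is approached as far as the arm can. A call with a number of a shift or a turn outside -1 to 1 is refused whole. A call with a gripper value outside its range is refused whole. The fingers move at their own pace and stop on an object; FORCE is the grip in N (left out, the last holds). Time passes only in rows, so rows that do not move let the fingers close. It gives the time, the measured TCP pose, the force and the opening at its end, in the units of the state.
- arm.observe(): the state, without advancing time (a new reading comes with each control period).
- arm.get_image(name): name is "scene" or "side" or "wrist"; returns a dict with "img" (480x640x3 uint8, red, green, blue), "z_map" (480x640 float32, m along the optical axis (not along the pixel's ray), 0 where there is no reading), "K" (3x3 intrinsics, pixels), "R" (3x3) and "t" (3): a world point X has camera coordinates R X + t. Camera axes: x right, y down, z forward; pixel columns grow to the right and rows downward; lengths in m; the calibration is good to about 2 mm. The wrist camera is an equidistant fisheye: a pixel r from the principal point sees the ray r / f radians off the axis. A picture is of the moment at which its call begins.
- arm.sign_off(): hands the job in, once; it reports no verdict.
The state is a dict: "clock": time; "joints": joint angles; "dq": joint speeds; "joint_efforts": joint torques, N m; "position": TCP position; "ee_rot": TCP orientation; "force": force on the tool from outside, world axes, zero at the start; "ft_torque": the same for the moment, N m; "width": opening from 0.0 (shut) to 1.0 (fully open).
Only numpy, scipy, OpenCV 4.12 (cv2) and the standard library are available. Lean on these libraries where they do the work, as an engineer would, in place of code of your own. Each camera call takes 0.05 s, during which the arm holds its last target.

## Working session

There is one attempt and no reset: what is moved stays moved. The work goes in short steps, Python scripts to look and compute and a shell command to move; the robot and the scene stay as the last step left them, time stands still between calls to the robot, and variables do not carry over. Pictures are saved under pics/ and viewed, and the job is handed in when it is done.

```bash
mkdir -p pics; ls
python3 - <<'E'
from cell import arm
import cv2
print(arm.observe())
for n in ["scene","side","wrist"]:
    d=arm.get_image(n); cv2.imwrite(f"pics/{n}0.png",d["img"][:,:,::-1]); print(n,d["K"].tolist(),d["R"].round(4).tolist(),d["t"].round(4).tolist())
    import numpy as np; np.savez(f"{n}0.npz",**d)
E
```

```text
pics
{'clock': 0.0, 'joints': array([-0.10257029,  0.43521183,  0.02495256,  1.57408426, -0.01160222,
        1.13399512, -0.07511646]), 'dq': array([-0.00040654,  0.00069135,  0.00118774,  0.00120127,  0.00265229,
        0.00046665, -0.00021621]), 'joint_efforts': array([ 3.89017032e-04, -6.67853522e+01,  9.84863900e-01, -3.14464223e+01,
       -6.05165795e-02,  4.27553023e-02,  1.12382318e-04]), 'position': array([ 6.24529074e-01, -5.98250151e-05,  2.47956598e-01]), 'ee_rot': array([-2.22084132e+00, -2.22062309e+00,  1.86389139e-03]), 'force': array([ 0.2424868 , -0.06772811, -0.2016933 ]), 'ft_torque': array([ 0.03827449,  0.0363746 , -0.01361166]), 'width': 1.0009034537603865}
scene [[480.37210114966035, 0.0, 327.64684123641325], [0.0, 480.37210114966035, 233.47270743087813], [0.0, 0.0, 1.0]] [[0.5426, -0.8399, 0.0145], [-0.5669, -0.3788, -0.7316], [0.6199, 0.3887, -0.6816]] [-0.3448, 0.3291, 0.5871]
side [[556.5341837367636, 0.0, 313.51382916512057], [0.0, 556.5341837367636, 235.69215178012453], [0.0, 0.0, 1.0]] [[-0.999, -0.0401, 0.0172], [-0.0313, 0.3813, -0.9239], [0.0305, -0.9236, -0.3822]] [0.5471, 0.1095, 1.1284]
wrist [[371.64829954431775, 0.0, 317.77826153585835], [0.0, 371.64829954431775, 240.50407896237527], [0.0, 0.0, 1.0]] [[1.0, 0.0, -0.0012], [0.0003, -0.9679, 0.2514], [-0.0012, -0.2514, -0.9679]] [-0.6234, -0.0324, 0.39]
```

View pics/scene0.png

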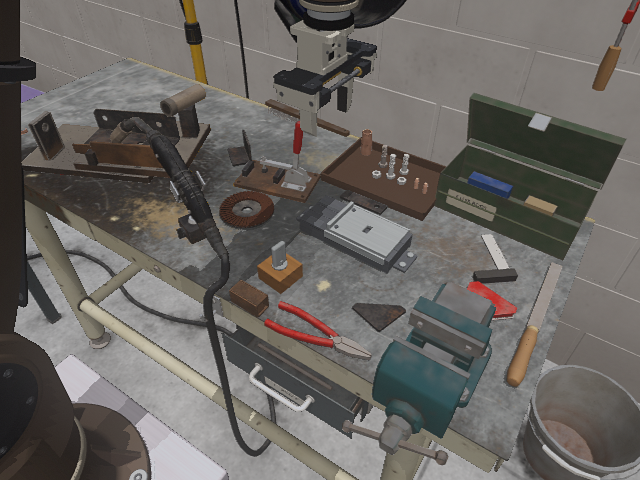

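View pics/side0.png

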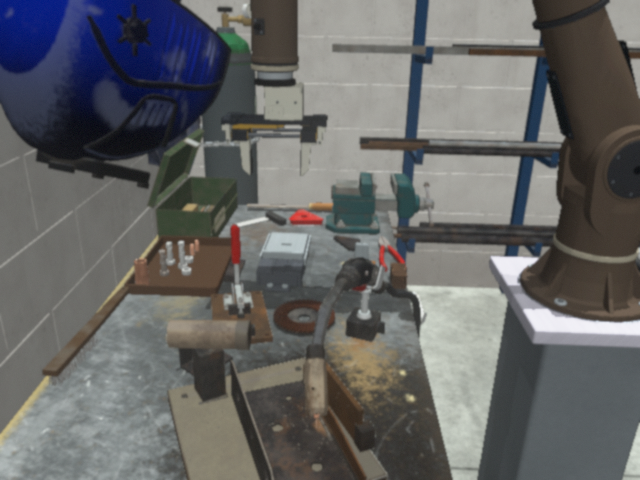

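View pics/wrist0.png

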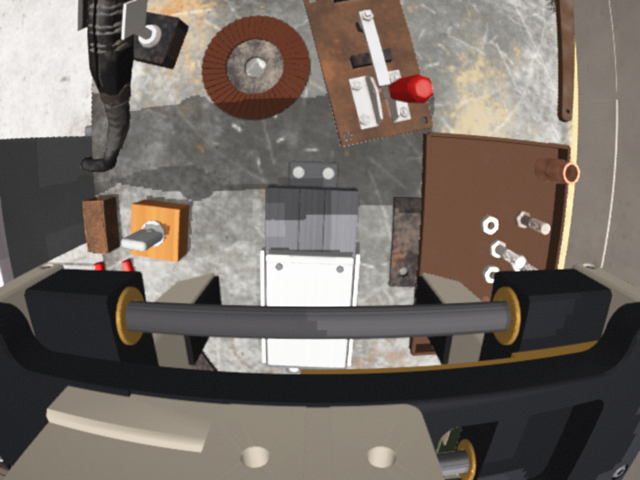

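The scene view shows the block and thumbscrew near (280,262), and the rail with its bright plate near (365,230) and the slot near (368,229). The wrist view shows the block at (160,230). I'll enlarge both.

Run:
```python
import cv2
s=cv2.imread("pics/scene0.png"); w=cv2.imread("pics/wrist0.png")
cv2.imwrite("pics/z1.png",cv2.resize(s[185:295,240:420],None,fx=4.4,fy=4.4,interpolation=cv2.INTER_CUBIC))
cv2.imwrite("pics/z2.png",cv2.resize(w[150:380,80:380],None,fx=2.6,fy=2.6,interpolation=cv2.INTER_CUBIC))
```

```text
(no output)
```

View pics/z1.png

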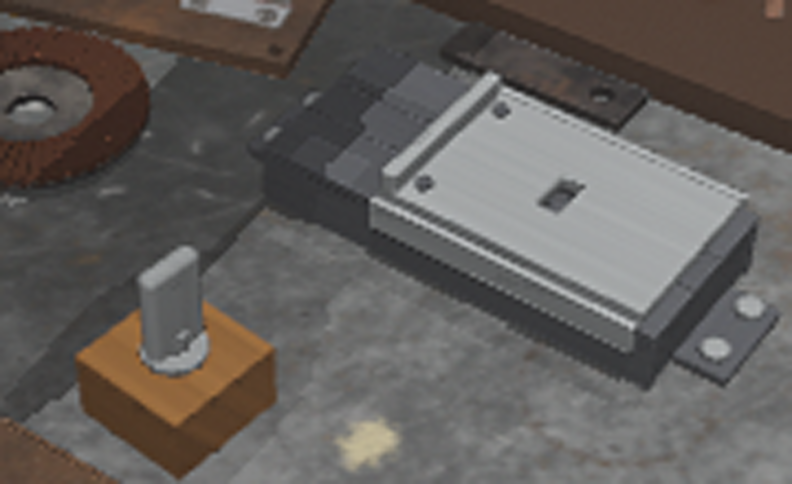

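View pics/z2.png

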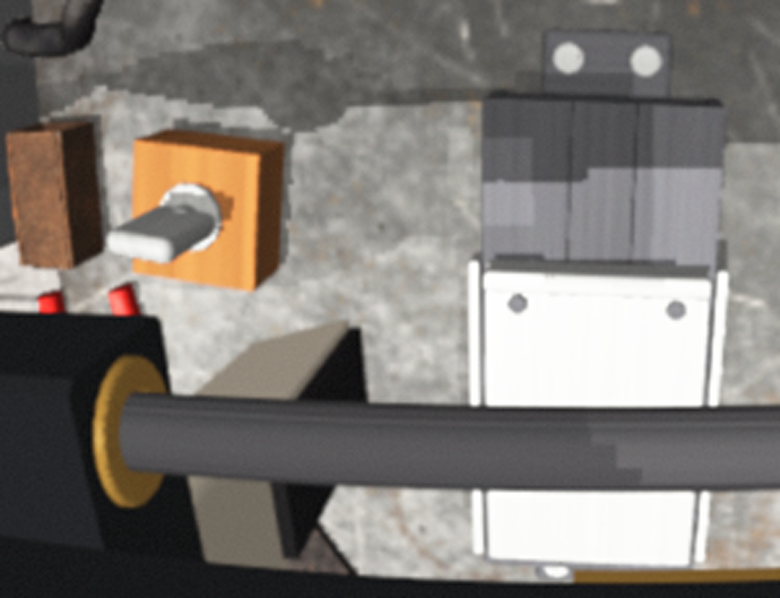

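```bash
cat > h.py <<'E'
import numpy as np,cv2
def cloud(d,fish=False):
    K,R,t=d["K"],d["R"],d["t"]; z=d["z_map"]; v,u=np.mgrid[:480,:640].astype(float)
    x=(u-K[0,2])/K[0,0]; y=(v-K[1,2])/K[1,1]
    if fish:
        r=np.hypot(x,y)+1e-9; s=np.tan(np.minimum(r,1.5))/r; x=x*s; y=y*s
    P=np.stack([x*z,y*z,z],-1)
    W=(P-t)@R; W[z<=0]=np.nan
    return W
def pix(d,uv,h,fish=False):
    K,R,t=d["K"],d["R"],d["t"]
    x=(uv[0]-K[0,2])/K[0,0]; y=(uv[1]-K[1,2])/K[1,1]
    if fish:
        r=np.hypot(x,y)+1e-9; s=np.tan(r)/r; x*=s;y*=s
    dr=R.T@np.array([x,y,1]); c=-R.T@t
    return c+dr*(h-c[2])/dr[2]
def rect(P):
    (c,s,a)=cv2.minAreaRect((P[:,:2]*1000).astype(np.float32)); return np.round(c,1),np.round(s,1),round(a,1)
E
python3 - <<'E'
import numpy as np,cv2
from h import *
for n in ["scene","wrist"]:
    d=dict(np.load(n+"0.npz")); W=cloud(d,n=="wrist"); img=d["img"].astype(int)
    hsv=cv2.cvtColor(d["img"],cv2.COLOR_RGB2HSV)
    X,Y,Z=W[...,0],W[...,1],W[...,2]
    m=(hsv[...,0]<20)&(hsv[...,1]>120)&(abs(Z-.032)<.004)&(Y>0)&(X<.55)
    m&=(hsv[...,2]>120)
    print(n,"block top",m.sum(),rect(W[m]),np.median(Z[m]))
    c=np.median(W[m],0)
    w=(np.hypot(X-c[0],Y-c[1])<.035)&(Z>.05)&(Z<.13)
    print("wing",w.sum(),rect(W[w]),W[w].mean(0),np.percentile(Z[w],[2,98]))
    top=w&(Z>.079); 
    if top.sum()>5: print("top",top.sum(),rect(W[top]),W[top].mean(0))
    p=(hsv[...,1]<40)&(hsv[...,2]>130)&(abs(Z-.038)<.005)&(abs(X-.62)<.08)&(abs(Y)<.15)
    print("plate",p.sum(),rect(W[p]),np.median(Z[p]))
d=dict(np.load("scene0.npz"))
# slot corners from zoom (px/4.4+offset)
for u,v in [(541,198),(562,182),(583,183),(563,211)]: print("slot",pix(d,(240+u/4.4,185+v/4.4),.038).round(4))
E
```

```text
scene block top 92 (array([445. ,   6.6]), array([13.4, 34.2]), 87.9) 0.03282531681571488
wing 223 (array([450.8, -17.7]), array([10.2, 25.1]), 76.6) [ 0.44899545 -0.01878848  0.06963224] [0.05091946 0.08356071]
top 66 (array([450.8, -17.3]), array([ 9.3, 25.1]), 76.1) [ 0.45157675 -0.01775795  0.08170901]
plate 1782 (array([626.5, -15.3]), array([281.8, 110.2]), 81.4) 0.03853780008619764
wrist block top 681 (array([422.7,   9. ]), array([ 19.3, 123.7]), 88.7) 0.032536613362319264
wing 548 (array([452.7, -16. ]), array([10.3, 28. ]), 81.1) [ 0.45589403 -0.01441484  0.0725529 ] [0.05100254 0.0836003 ]
top 240 (array([452.3, -15.9]), array([10.1, 27.2]), 82.4) [ 0.45366339 -0.01557627  0.08186744]
plate 6627 (array([626.9,  -7.2]), array([302.2, 109.3]), 80.8) 0.038517670708484004
slot [ 0.6073 -0.0964  0.038 ]
slot [ 0.6212 -0.0988  0.038 ]
slot [ 0.6256 -0.1067  0.038 ]
slot [ 0.6054 -0.1082  0.038 ]
```

Run:
```python
import numpy as np,cv2
from h import *
def big(m):
    n,l,s,_=cv2.connectedComponentsWithStats(m.astype(np.uint8)); return l==1+np.argmax(s[1:,4])
for n in ["scene","wrist"]:
    d=dict(np.load(n+"0.npz")); W=cloud(d,n=="wrist")
    hsv=cv2.cvtColor(d["img"],cv2.COLOR_RGB2HSV)
    X,Y,Z=W[...,0],W[...,1],W[...,2]
    m=(abs(Z-.032)<.002)&(hsv[...,1]>100)&(np.hypot(X-.452,Y+.016)<.045); m=big(m)
    print(n,"block",m.sum(),rect(W[m]))
    top=(np.hypot(X-.452,Y+.016)<.03)&(Z>.079)&(Z<.087); Q=W[top][:,:2]
    q=Q-Q.mean(0); ev=np.linalg.eigh(q.T@q)[1][:,1]; print("wing pca deg",np.degrees(np.arctan2(ev[1],ev[0])))
    p=big((abs(Z-.038)<.0025)&(hsv[...,2]>110)&(hsv[...,1]<50)&(abs(X-.62)<.06)&(abs(Y+.09)<.12)); print("plate",p.sum(),rect(W[p]))
    r=(Z>.015)&(Z<.06)&(abs(X-.62)<.065)&(abs(Y+.08)<.14)
    # side edges of plate/rail per y bins
    for y0 in np.arange(-.18,.06,.02):
        b=r&(abs(Y-y0)<.004)&(Z>.027)
        if b.sum()>5: print(round(y0,3),np.round([X[b].min(),X[b].max(),np.median(Z[b])],4))
    if n=="scene":
        hole=(np.hypot(X-.615,Y+.102)<.018)&(Z<.0345); print("hole",hole.sum(),rect(W[hole]) if hole.sum() else 0)
        vv,uu=np.where(cv2.erode(np.ones((1,1),np.uint8),None)*((np.hypot(X-.615,Y+.102)<.018)&(hsv[...,2]<140))); 
        C=np.array([pix(d,(u,v),.038) for u,v in zip(uu,vv)]); print(len(C),rect(C),C.mean(0))
```

```text
scene block 465 (array([452.9, -16.2]), array([58.5, 57.7]), 82.8)
wing pca deg 168.26838457651013
plate 1933 (array([ 617. , -104.4]), array([123.7,  92.7]), 87.7)
-0.16 [0.5595 0.6611 0.0381]
-0.14 [0.5614 0.6637 0.0381]
-0.12 [0.5628 0.6624 0.0383]
-0.1 [0.5637 0.6636 0.0381]
-0.08 [0.5638 0.6638 0.0384]
-0.06 [0.5649 0.6648 0.0385]
-0.04 [0.5661 0.6576 0.0468]
-0.02 [0.5715 0.6621 0.0324]
-0.0 [0.5722 0.6616 0.0324]
0.02 [0.5722 0.6633 0.0327]
hole 60 (array([ 613.5, -104.3]), array([29. , 29.4]), 4.2)
50 (array([ 614.1, -100.5]), array([10.6, 20.9]), 86.6) [ 0.61390502 -0.10068371  0.038     ]
wrist block 1640 (array([452.6, -15.9]), array([56.7, 57.5]), 82.6)
wing pca deg 170.38728622463415
plate 3397 (array([614.2, -69.1]), array([47.1, 84.2]), 88.4)
-0.16 [0.5626 0.6591 0.0386]
-0.14 [0.5628 0.6602 0.0386]
-0.08 [0.5653 0.6626 0.0387]
-0.06 [0.5663 0.6637 0.0388]
-0.04 [0.5671 0.6643 0.0483]
-0.02 [0.5713 0.6618 0.0328]
-0.0 [0.5721 0.6624 0.0329]
0.02 [0.5726 0.663  0.0328]
```

```bash
python3 -m pendant '[[[-0.08,-0.72,0.2,0,0,0,0],[-0.08,-0.72,0.2,0,0,0,0],[-0.08,-0.72,0.2,0,0,0,0],[-0.08,-0.72,0.2,0,0,0,0],[-0.08,-0.72,0.2,0,0,0,0],[0,-0.72,0.2,0,0,0,0]]]' 10; python3 -m pendant '[[[0,0,0,0,0,-1,0],[0,0,0,0,0,-1,0],[0,0,0,0,0,-1,0],[0,0,0,0,0,-1,0],[0,0,0,0,0,-1,0],[0,0,0,0,0,-1,0],[0,0,0,0,0,-1,0],[0,0,0,0,0,-1,0],[0,0,0,0,0,-1,0],[0,0,0,0,0,-1,0],[0,0,0,0,0,-1,0],[0,0,0,0,0,-1,0],[0,0,0,0,0,-1,0],[0,0,0,0,0,-1,0],[0,0,0,0,0,-1,0],[0,0,0,0,0,-1,0],[0,0,0,0,0,-1,0],[0,0,0,0,0,-0.9,0],[0,0,0,0,0,0,0],[0,0,0,0,0,0,0]]]'
cat >> h.py <<'E'
from scipy.spatial.transform import Rotation as Ro
def st(tag="",save=True):
    from cell import arm
    o=arm.observe(); R=Ro.from_rotvec(o["ee_rot"]).as_matrix()
    print("t",round(o["clock"],2),"p",o["position"].round(4),"yaw_y",round(np.degrees(np.arctan2(R[1,1],R[0,1])),2),"tilt",R[:2,2].round(4),"F",o["force"].round(2),"T",o["ft_torque"].round(3),"w",round(o["width"]*92,1)); return o,R
def cmd(R,v): print("units",(R.T@np.array(v)/.04).round(3))
E
python3 - <<'E'
from h import *
from cell import arm
o,R=st()
cmd(R,np.array([.4525,-.016,.064])-o["position"])
for n in ["wrist"]:
    d=arm.get_image(n); np.savez("w1.npz",**d); cv2.imwrite("pics/w1.png",d["img"][:,:,::-1])
W=cloud(d,True);X,Y,Z=[W[...,i] for i in range(3)]
top=(np.hypot(X-.452,Y+.016)<.03)&(Z>.079)&(Z<.087);print(top.sum(),W[top].mean(0),rect(W[top]))
E
```

```text
clock: 0.65
position: [0.4506, -0.0167, 0.2002]
ee_rot: [2.222, 2.221, -0.001]
force: [-0.7, -0.3, -0.9]
width: 1.0
clock: 2.32
position: [0.4521, -0.0161, 0.2006]
ee_rot: [-0.222, -3.133, -0.0]
force: [-0.5, 0.4, 1.0]
width: 0.999
t 2.32 p [ 0.4521 -0.0161  0.2006] yaw_y 81.9 tilt [-0.0003  0.0001] F [-0.5   0.42  1.  ] T [ 0.19  -0.059  0.013] w 91.9
units [-1.100e-02  3.000e-03  3.415e+00]
467 [ 0.45142998 -0.01613964  0.08191343] (array([451.6, -16.2]), array([ 9.4, 27.1]), 82.0)
```

View pics/w1.png

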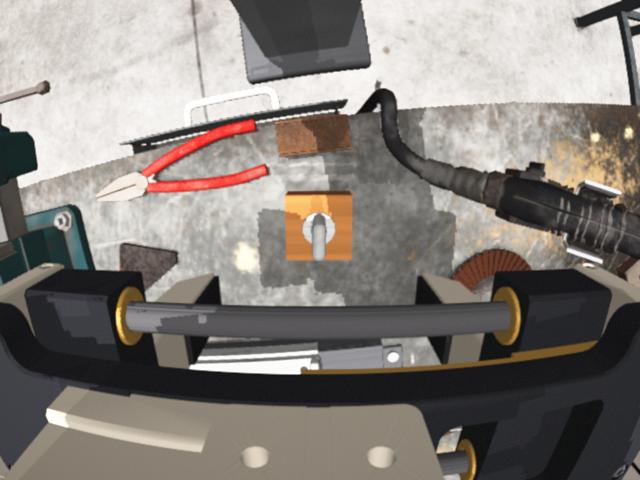

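The wrist view shows the wing centred at (318,238) and square to the jaws, with the pliers and disc clear of it. Next I lower and grip.

```bash
python3 -m pendant '[[[0,0,0.6,0,0,0,0],[0,0,0.6,0,0,0,0],[0,0,0.6,0,0,0,0],[0,0,0.6,0,0,0,0],[0,0,0.6,0,0,0,0],[0,0,0.4,0,0,0,0],[0,0,0,0,0,0,0],[0,0,0,0,0,0,1],[0,0,0,0,0,0,1],[0,0,0,0,0,0,1],[0,0,0,0,0,0,1],[0,0,0,0,0,0,1],[0,0,0,0,0,0,1],[0,0,0,0,0,0,1],[0,0,0,0,0,0,1]]]' 25; python3 -c "
from h import *
st()"
```

```text
clock: 3.62
position: [0.4523, -0.016, 0.0649]
ee_rot: [0.218, 3.134, 0.0]
force: [-0.4, 0.9, 0.4]
width: 0.469
t 3.62 p [ 0.4523 -0.016   0.0649] yaw_y 82.03 tilt [ 0.0003 -0.    ] F [-0.43  0.93  0.35] T [ 0.181 -0.017 -0.033] w 43.1
```

```bash
python3 -m pendant '[[[0,0,0,0,0,0,1],[0,0,0,0,0,0,1],[0,0,0,0,0,0,1],[0,0,0,0,0,0,1],[0,0,0,0,0,0,1],[0,0,0,0,0,0,1],[0,0,0,0,0,0,1],[0,0,0,0,0,0,1]]]' 25; python3 -c "
from h import *
st()"
```

```text
clock: 4.28
position: [0.4522, -0.016, 0.0647]
ee_rot: [-0.218, -3.134, -0.0]
force: [0.5, 0.5, -0.7]
width: 0.106
t 4.28 p [ 0.4522 -0.016   0.0647] yaw_y 82.05 tilt [-0.  0.] F [ 0.45  0.47 -0.74] T [ 0.131 -0.113  0.02 ] w 9.8
```

Gripped at 9.8 mm. I lift slowly at first, then re-measure the plate slot.

```bash
python3 -m pendant '[[[0,0,-0.2,0,0,0,1],[0,0,-0.3,0,0,0,1],[0,0,-0.4,0,0,0,1],[0,0,-0.4,0,0,0,1],[0,0,-0.4,0,0,0,1],[0,0,-0.4,0,0,0,1],[0,0,0,0,0,0,1]]]' 25
python3 - <<'E'
from h import *
from cell import arm
o,R=st()
for n in ["scene","side","wrist"]:
    d=arm.get_image(n); np.savez(n+"2.npz",**d); cv2.imwrite(f"pics/{n}2.png",d["img"][:,:,::-1])
s=cv2.imread("pics/scene2.png");cv2.imwrite("pics/s2z.png",cv2.resize(s[170:290,230:430],None,fx=4,fy=4,interpolation=cv2.INTER_CUBIC))
s=cv2.imread("pics/side2.png");cv2.imwrite("pics/d2z.png",cv2.resize(s[180:300,220:420],None,fx=4,fy=4,interpolation=cv2.INTER_CUBIC))
E
```

```text
clock: 4.87
position: [0.4537, -0.0159, 0.1518]
ee_rot: [0.218, 3.13, 0.001]
force: [1.3, 0.6, -1.1]
width: 0.104
t 4.87 p [ 0.4537 -0.0159  0.1518] yaw_y 82.04 tilt [0.0044 0.0001] F [ 1.26  0.64 -1.11] T [ 0.113 -0.069  0.017] w 9.6
```

View pics/s2z.png

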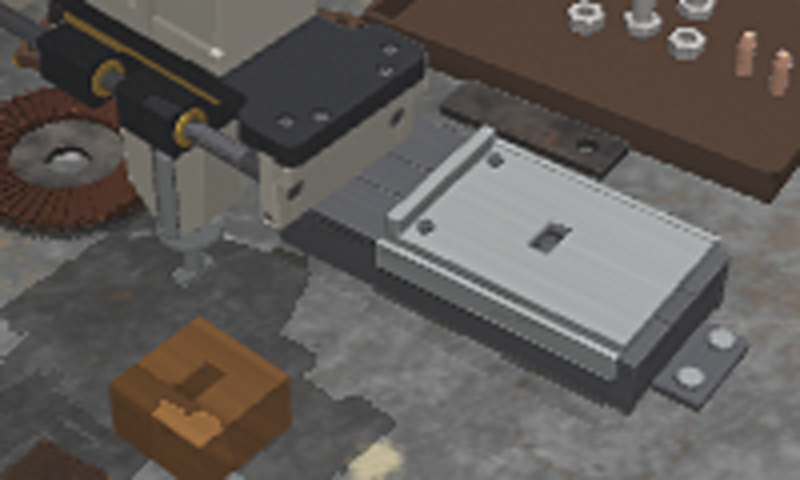

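View pics/d2z.png

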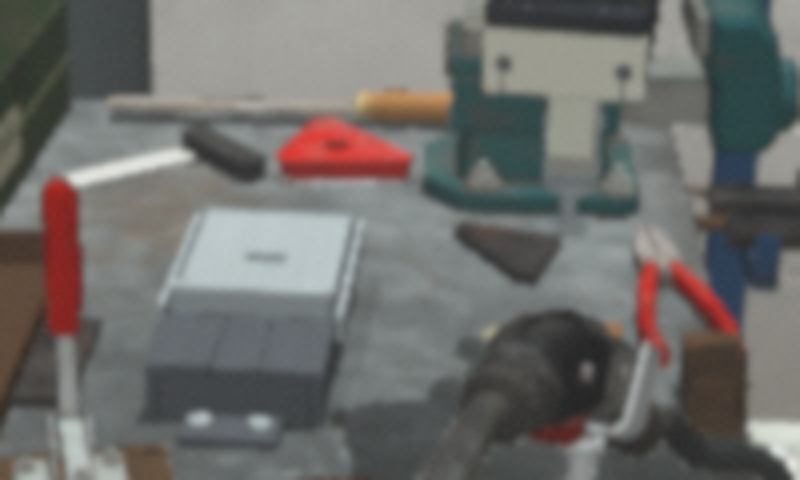

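View pics/wrist2.png

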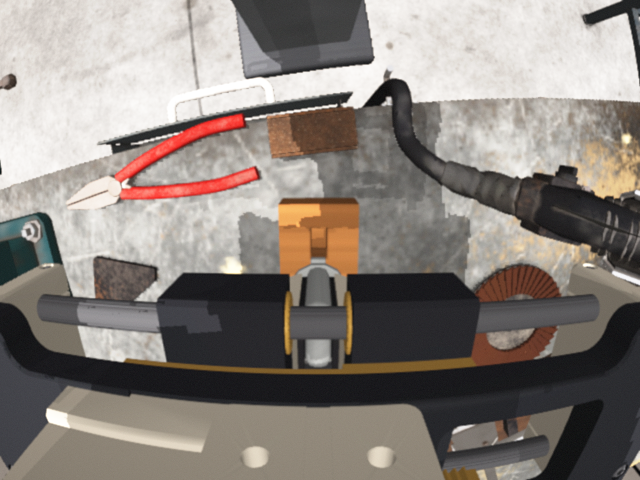

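The screw is out of the block, with its wing between the jaws at (318,315) in the wrist view. I check for tall obstacles around the rail and re-measure the slot.

Run:
```python
from h import *
W=cloud(dict(np.load("scene2.npz")));X,Y,Z=[W[...,i] for i in range(3)]
for y0 in np.arange(-.4,.2,.03):
  print(round(y0,2),[ (lambda b: round(float(Z[b].max()),3) if b.sum() else None)((abs(Y-y0)<.015)&(abs(X-x0)<.02)) for x0 in np.arange(.48,.8,.04)])
d=dict(np.load("scene2.npz"));hsv=cv2.cvtColor(d["img"],cv2.COLOR_RGB2HSV)
g=hsv[225:236,360:376,2];print(g)
for th in (110,125,140):
  vv,uu=np.where((np.hypot(X-.615,Y+.101)<.02)&(hsv[...,2]<th)); C=np.array([pix(d,(u,v),.038) for u,v in zip(uu,vv)]); print(th,len(C),rect(C),C.mean(0))
```

```text
-0.4 [0.016, 0.014, 0.004, 0.019, 0.004, 0.003, 0.014, 0.087, 0.086]
-0.37 [0.114, 0.114, 0.019, 0.02, 0.004, 0.019, 0.003, 0.087, 0.087]
-0.34 [0.115, 0.114, -0.612, 0.018, 0.019, 0.019, 0.009, 0.08, 0.087]
-0.31 [0.114, 0.115, None, 0.018, 0.021, 0.014, 0.005, 0.048, 0.087]
-0.28 [0.114, 0.114, 0.001, 0.004, 0.003, 0.003, 0.003, 0.045, 0.087]
-0.25 [0.006, 0.008, 0.003, 0.003, 0.003, 0.003, 0.005, 0.004, 0.087]
-0.22 [0.01, 0.009, 0.003, 0.004, 0.003, 0.003, 0.003, 0.003, 0.087]
-0.19 [0.01, 0.004, 0.004, 0.013, 0.033, 0.003, 0.004, 0.004, 0.088]
-0.16 [0.009, 0.004, 0.042, 0.041, 0.042, 0.036, 0.025, 0.025, 0.087]
-0.13 [0.238, 0.003, 0.041, 0.042, 0.041, 0.037, 0.025, 0.005, 0.03]
-0.1 [0.24, 0.003, 0.041, 0.042, 0.041, 0.038, 0.025, 0.006, 0.032]
-0.07 [0.475, 0.003, 0.041, 0.041, 0.042, 0.038, 0.025, 0.005, 0.014]
-0.04 [0.443, 0.004, 0.051, 0.051, 0.051, 0.045, 0.024, 0.005, 0.005]
-0.01 [0.124, 0.003, 0.034, 0.036, 0.035, 0.033, 0.025, 0.005, 0.015]
0.02 [0.034, 0.004, 0.032, 0.032, None, 0.033, 0.394, 0.341, 0.341]
0.05 [0.241, 0.003, 0.003, 0.002, None, None, 0.391, 0.357, 
[... 669 characters left out ...]
70]
 [171 163 128  86  73  92  93  92  92  91 173 177 173 170 168 167]
 [170 169 117  74  61  89 104 102 110 156 171 173 174 174 172 170]
 [168 170 174 154 127 104  99 108 157 171 168 167 169 171 173 174]
 [168 167 169 171 174 161 135 159 171 171 170 170 167 167 169 170]
 [168 168 169 168 169 171 172 171 172 171 170 169 170 169 168 167]
 [166 167 168 169 170 169 168 168 169 169 172 171 170 169 170 169]]
110 40 (array([ 614.6, -101.3]), array([ 9.1, 19.8]), 86.6) [ 0.61460198 -0.10135786  0.038     ]
125 42 (array([ 614.1, -101.3]), array([ 9.1, 20.8]), 86.6) [ 0.61424226 -0.10133803  0.038     ]
140 49 (array([ 614.1, -100.5]), array([10.6, 20.9]), 86.6) [ 0.61370342 -0.10078359  0.038     ]
```

```bash
python3 -m pendant '[[[0,0,0,0,0,-0.7,1],[0,0,0,0,0,-0.6,1],[-0.69,-0.24,0,0,0,0,1],[-0.69,-0.24,0,0,0,0,1],[-0.69,-0.24,0,0,0,0,1],[-0.69,-0.24,0,0,0,0,1],[-0.69,-0.24,0,0,0,0,1],[-0.69,-0.24,0,0,0,0,1],[-0.69,-0.24,0,0,0,0,1],[-0.69,-0.24,0,0,0,0,1],[0,0,0,0,0,0,1],[0,0,0,0,0,0,1],[0,0,0,0,0,0,1]]]' 25
python3 - <<'E'
from h import *
from cell import arm
o,R=st()
d=arm.get_image("wrist"); np.savez("w3.npz",**d); cv2.imwrite("pics/w3.png",d["img"][:,:,::-1])
d=arm.get_image("side"); np.savez("d3.npz",**d); cv2.imwrite("pics/d3.png",d["img"][:,:,::-1])
E
```

```text
clock: 6.1
position: [0.6691, -0.1, 0.1471]
ee_rot: [-0.054, -3.138, -0.001]
force: [-0.5, -0.6, -0.8]
width: 0.11
t 6.1 p [ 0.6691 -0.1     0.1471] yaw_y 88.01 tilt [-0.0029  0.0006] F [-0.47 -0.64 -0.85] T [ 0.125 -0.069 -0.023] w 10.1
```

View pics/w3.png

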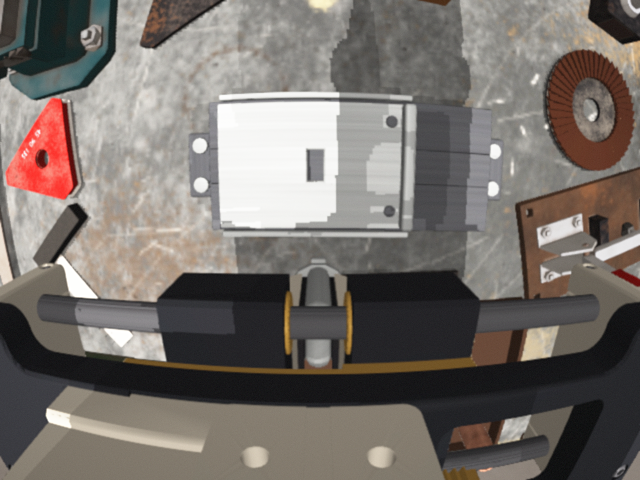

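View pics/d3.png

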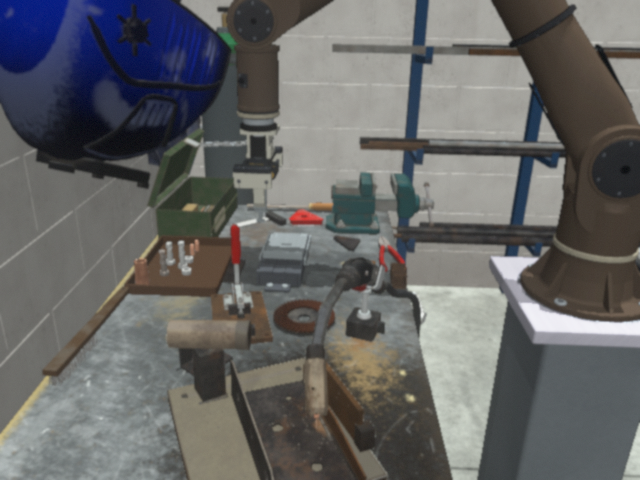

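The wrist view shows the slot clearly at (315,165), and the plate runs from (218,94) to (408,238).

Run:
```python
from h import *
d=dict(np.load("w3.npz"));hsv=cv2.cvtColor(d["img"],cv2.COLOR_RGB2HSV)
vv,uu=np.where(hsv[140:190,295:335,2]<165); vv+=140;uu+=295
C=np.array([pix(d,(u,v),.038,True) for u,v in zip(uu,vv)]);print(len(C),rect(C),C.mean(0))
for uv in [(219,95),(219,232),(409,99),(406,237)]: print(pix(d,uv,.036,True).round(4))
m=((hsv[...,2]<165)[140:190,295:335]); print(m.any(0).nonzero()[0]+295,m.any(1).nonzero()[0]+140)
W=cloud(d,True);X,Y,Z=[W[...,i] for i in range(3)]
for x0 in np.arange(.585,.65,.01):
  b=(abs(X-x0)<.002)&(Z>.034)&(Z<.055)&(abs(Y+.1)<.13); print(round(x0,3),Y[b].min().round(4),Y[b].max().round(4))
for y0 in np.arange(-.16,-.04,.02):
  b=(abs(Y-y0)<.002)&(Z>.034)&(Z<.055)&(abs(X-.61)<.07); print(round(y0,3),X[b].min().round(4),X[b].max().round(4))
```

```text
509 (array([ 613. , -100.7]), array([11.2, 21.3]), 88.1) [ 0.61289729 -0.10072172  0.038     ]
[ 0.5616 -0.1633  0.036 ]
[ 0.6563 -0.1695  0.036 ]
[ 0.5691 -0.0359  0.036 ]
[ 0.6645 -0.0385  0.036 ]
[306 307 308 309 310 311 312 313 314 315 316 317 318 319 320 321 322 323] [149 150 151 152 153 154 155 156 157 158 159 160 161 162 163 164 165 166
 167 168 169 170 171 172 173 174 175 176 177 178 179 180 181]
0.585 -0.1644 0.026
0.595 -0.165 0.0236
0.605 -0.1724 0.0228
0.615 -0.1701 0.0218
0.625 -0.1712 0.0232
0.635 -0.1738 0.0221
0.645 -0.1682 0.0201
-0.16 0.5619 0.6596
-0.14 0.5622 0.6603
-0.12 0.5629 0.6608
-0.1 0.5641 0.6618
-0.08 0.5646 0.6632
-0.06 0.5652 0.6638
```

```bash
python3 -m pendant '[[[0.35,-0.02,0.1,0,0,0,1],[0.35,-0.02,0.2,0,0,0,1],[0.35,-0.02,0.2,0,0,0,1],[0.35,-0.01,0.2,0,0,0,1],[0,0,0.2,0,0,0,1],[0,0,0.1,0,0,0,1],[0,0,0,0,0,0,1],[0,0,0,0,0,0,1],[0,0,0,0,0,0,1]]]' 25
python3 - <<'E'
from h import *
from cell import arm
o,R=st(); cmd(R,np.array([.613,-.1007,.1])-o["position"])
d=arm.get_image("scene"); np.savez("s4.npz",**d); cv2.imwrite("pics/s4.png",cv2.resize(d["img"][150:300,270:470,::-1],None,fx=4,fy=4,interpolation=cv2.INTER_CUBIC))
E
```

```text
clock: 6.95
position: [0.6151, -0.1011, 0.1092]
ee_rot: [0.054, 3.14, 0.0]
force: [-0.2, 0.5, -0.8]
width: 0.109
t 6.95 p [ 0.6151 -0.1011  0.1092] yaw_y 88.02 tilt [0.0011 0.0001] F [-0.2   0.46 -0.85] T [ 0.168 -0.052 -0.032] w 10.0
units [0.052 0.007 0.229]
```

View pics/s4.png

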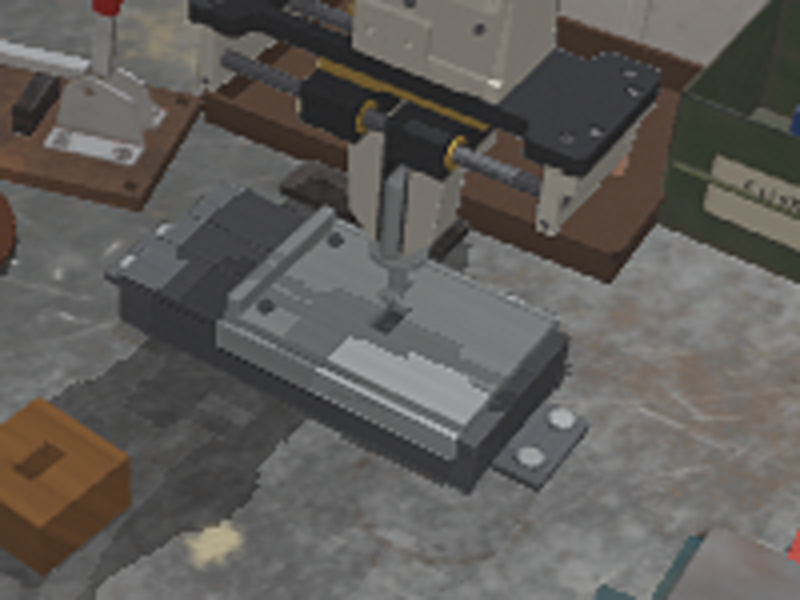

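The foot hangs over the slot, with the foot at (395,298) and the slot at (390,318) in the crop. I correct x and descend to just above the plate.

```bash
python3 -m pendant '[[[0.05,0.01,0.1,0,0,0,1],[0,0,0.1,0,0,0,1],[0,0,0,0,0,0,1],[0,0,0,0,0,0,1],[0,0,0,0,0,0,1]]]' 25
python3 - <<'E'
from h import *
o,R=st(); cmd(R,np.array([.613,-.1007,.0967])-o["position"])
E
```

```text
clock: 7.42
position: [0.6122, -0.1009, 0.1006]
ee_rot: [-0.055, -3.141, 0.0]
force: [0.7, 1.0, -0.8]
width: 0.107
t 7.42 p [ 0.6122 -0.1009  0.1006] yaw_y 88.0 tilt [-0.0001 -0.    ] F [ 0.68  0.95 -0.78] T [ 0.113 -0.051  0.024] w 9.9
units [-0.021  0.005  0.099]
```

```bash
python3 -m pendant '[[[-0.01,0,0.04,0,0,0,1],[0,0,0.04,0,0,0,1],[0,0,0.04,0,0,0,1],[0,0,0.04,0,0,0,1],[0,0,0,0,0,0,1],[0,0,0,0,0,0,1]]]' 25
python3 - <<'E'
from h import *
o,R=st()
E
```

```text
clock: 7.92
position: [0.6125, -0.1008, 0.0942]
ee_rot: [-0.055, -3.141, -0.0]
force: [-0.4, 0.2, -0.5]
width: 0.111
t 7.92 p [ 0.6125 -0.1008  0.0942] yaw_y 88.01 tilt [-0.0002  0.    ] F [-0.41  0.16 -0.54] T [ 0.124 -0.066  0.018] w 10.2
```

```bash
python3 -m pendant '[[[0,0,0.04,0,0,0,1],[0,0,0.04,0,0,0,1],[0,0,0.04,0,0,0,1],[0,0,0.04,0,0,0,1],[0,0,0.02,0,0,0,1],[0,0,0,0,0,0,1],[0,0,0,0,0,0,1]]]' 25
python3 - <<'E'
from h import *
o,R=st()
E
python3 -m pendant '[[[0,0,0.02,0,0,0,1],[0,0,0.01,0,0,0,1],[0,0,0,0,0,0,1],[0,0,0,0,0,0,1]]]' 25
python3 - <<'E'
from h import *
o,R=st()
E
```

```text
clock: 8.5
position: [0.6125, -0.1008, 0.0871]
ee_rot: [-0.055, -3.141, -0.0]
force: [-0.2, -0.7, -0.1]
width: 0.107
t 8.5 p [ 0.6125 -0.1008  0.0871] yaw_y 88.0 tilt [-0.0001  0.    ] F [-0.22 -0.67 -0.14] T [ 0.08  -0.025 -0.003] w 9.8
clock: 8.83
position: [0.6126, -0.1009, 0.086]
ee_rot: [0.055, 3.141, -0.0]
force: [0.8, 0.1, -0.7]
width: 0.109
t 8.83 p [ 0.6126 -0.1009  0.086 ] yaw_y 88.0 tilt [ 0.0001 -0.    ] F [ 0.78  0.11 -0.74] T [ 0.137 -0.013 -0.038] w 10.0
```

```bash
python3 -m pendant '[[[0,0,0.01,0,0,0,1],[0,0,0,0,0,0,1]]]' 25;python3 -m pendant '[[[0,0,0.01,0,0,0,1],[0,0,0,0,0,0,1]]]';python3 -m pendant '[[[0,0,0.01,0,0,0,1],[0,0,0,0,0,0,1]]]';python3 -m pendant '[[[0,0,0.01,0,0,0,1],[0,0,0,0,0,0,1]]]'
```

```text
clock: 9.0
position: [0.6126, -0.1009, 0.0858]
ee_rot: [0.055, 3.141, -0.0]
force: [-1.1, 0.4, 1.0]
width: 0.107
clock: 9.17
position: [0.6127, -0.1009, 0.0857]
ee_rot: [0.055, 3.141, -0.0]
force: [-2.3, -0.6, 5.5]
width: 0.109
clock: 9.33
position: [0.6127, -0.1008, 0.0856]
ee_rot: [0.055, 3.141, -0.0]
force: [-3.0, 0.9, 8.8]
width: 0.103
clock: 9.5
position: [0.6127, -0.1009, 0.0856]
ee_rot: [0.055, 3.14, -0.0]
force: [-4.0, 0.9, 12.5]
width: 0.107
```

It contacts the nut plate exactly at the predicted height (TCP 0.0857). I back off to about 5 N and slide along tool +y in small steps.

```bash
python3 -m pendant '[[[0,0,-0.02,0,0,0,1],[0,0.025,0,0,0,0,1],[0,0.025,0,0,0,0,1],[0,0.025,0,0,0,0,1],[0,0.025,0,0,0,0,1]]]'; python3 -m pendant '[[[0,0.025,0,0,0,0,1],[0,0.025,0,0,0,0,1],[0,0.025,0,0,0,0,1],[0,0.025,0,0,0,0,1]]]'
```

```text
clock: 9.92
position: [0.6131, -0.0986, 0.0857]
ee_rot: [0.057, 3.14, -0.003]
force: [0.4, -4.8, 6.4]
width: 0.108
clock: 10.25
position: [0.6133, -0.0956, 0.0857]
ee_rot: [0.058, 3.14, -0.005]
force: [0.4, -5.3, 5.0]
width: 0.107
```

```bash
python3 -m pendant '[[[0,0.025,0,0,0,0,1],[0,0.025,0,0,0,0,1],[0,0.025,0,0,0,0,1]]]'; python3 -m pendant '[[[0,0.025,0,0,0,0,1],[0,0.025,0,0,0,0,1]]]'; python3 -m pendant '[[[0,0.025,0,0,0,0,1],[0,0.025,0,0,0,0,1]]]'; python3 -c "
from h import *
st()"
```

```text
clock: 10.5
position: [0.6134, -0.0926, 0.0857]
ee_rot: [0.058, 3.14, -0.005]
force: [-0.3, -6.7, 4.9]
width: 0.11
clock: 10.67
position: [0.6135, -0.0906, 0.0857]
ee_rot: [0.058, 3.14, -0.005]
force: [-0.6, -5.9, 4.8]
width: 0.106
clock: 10.83
position: [0.6136, -0.0886, 0.0857]
ee_rot: [0.058, 3.14, -0.005]
force: [-0.8, -7.1, 5.7]
width: 0.105
t 10.83 p [ 0.6136 -0.0886  0.0857] yaw_y 87.89 tilt [ 0.0013 -0.0031] F [-0.85 -7.13  5.7 ] T [-1.637  0.139 -0.008] w 9.6
```

```bash
for i in 1; do :; done; python3 -m pendant '[[[0,0.025,0,0,0,0,1],[0,0.025,0,0,0,0,1]]]'; python3 -m pendant '[[[0,0.025,0,0,0,0,1],[0,0.025,0,0,0,0,1]]]'
```

```text
clock: 11.0
position: [0.6137, -0.0866, 0.0857]
ee_rot: [0.058, 3.14, -0.005]
force: [-0.5, -7.3, 4.7]
width: 0.107
clock: 11.17
position: [0.6138, -0.0846, 0.0857]
ee_rot: [0.058, 3.14, -0.005]
force: [-0.6, -6.3, 4.5]
width: 0.106
```

```bash
python3 -m pendant '[[[0,0.025,0,0,0,0,1],[0,0.025,0,0,0,0,1]]]'
```

```text
clock: 11.33
position: [0.6138, -0.0826, 0.0857]
ee_rot: [0.058, 3.14, -0.005]
force: [0.2, -7.3, 4.9]
width: 0.107
```

```bash
python3 -m pendant '[[[0,0.025,0,0,0,0,1],[0,0.025,0,0,0,0,1]]]'
```

```text
clock: 11.5
position: [0.6139, -0.0806, 0.0857]
ee_rot: [0.058, 3.14, -0.005]
force: [-1.0, -7.7, 4.4]
width: 0.106
```

```bash
python3 -m pendant '[[[0,0.025,0,0,0,0,1],[0,0.025,0,0,0,0,1]]]'
```

```text
clock: 11.67
position: [0.614, -0.0786, 0.0857]
ee_rot: [0.058, 3.14, -0.005]
force: [-0.7, -7.2, 5.8]
width: 0.11
```

```bash
python3 -m pendant '[[[0,0.025,0,0,0,0,1],[0,0.025,0,0,0,0,1]]]'
```

```text
clock: 11.83
position: [0.614, -0.0766, 0.0857]
ee_rot: [0.058, 3.14, -0.005]
force: [-1.1, -5.8, 5.7]
width: 0.11
```

```bash
python3 -m pendant '[[[0,0.025,0,0,0,0,1],[0,0.025,0,0,0,0,1]]]'
```

```text
clock: 12.0
position: [0.6141, -0.0746, 0.0857]
ee_rot: [0.058, 3.14, -0.005]
force: [-1.0, -6.3, 5.3]
width: 0.112
```

```bash
python3 -m pendant '[[[0,0.025,0,0,0,0,1],[0,0.025,0,0,0,0,1]]]'
```

```text
clock: 12.17
position: [0.6142, -0.0726, 0.0857]
ee_rot: [0.058, 3.14, -0.005]
force: [-0.8, -5.8, 5.1]
width: 0.105
```

```bash
python3 -m pendant '[[[0,0.025,0,0,0,0,1],[0,0.025,0,0,0,0,1]]]'
```

```text
clock: 12.33
position: [0.6143, -0.0703, 0.0856]
ee_rot: [0.058, 3.14, -0.004]
force: [-0.3, -5.1, 4.4]
width: 0.105
```

```bash
python3 -m pendant '[[[0,0.025,0,0,0,0,1],[0,0.025,0,0,0,0,1]]]'
```

```text
clock: 12.5
position: [0.6142, -0.067, 0.0853]
ee_rot: [0.057, 3.14, -0.002]
force: [0.7, -2.6, 0.9]
width: 0.106
```

Fz fell from about 5 N to 1 N and z dropped, so the tip has reached the hidden slot. I stop sliding and lower gently.

```bash
python3 -m pendant '[[[0,0,0.01,0,0,0,1],[0,0,0.01,0,0,0,1]]]'; python3 -m pendant '[[[0,0,0.01,0,0,0,1],[0,0,0.01,0,0,0,1]]]'
```

```text
clock: 12.67
position: [0.6138, -0.0658, 0.0842]
ee_rot: [0.054, 3.141, -0.0]
force: [1.3, -1.9, 0.1]
width: 0.109
clock: 12.83
position: [0.6136, -0.0658, 0.0833]
ee_rot: [-0.055, -3.141, -0.0]
force: [-0.5, -2.0, 0.9]
width: 0.103
```

```bash
python3 -m pendant '[[[0,0,0.02,0,0,0,1],[0,0,0.02,0,0,0,1],[0,0,0.02,0,0,0,1],[0,0,0,0,0,0,1]]]'; python3 -m pendant '[[[0,0,0.03,0,0,0,1],[0,0,0.03,0,0,0,1],[0,0,0.03,0,0,0,1],[0,0,0,0,0,0,1]]]'; python3 -c "
from h import *
st()"
```

```text
clock: 13.17
position: [0.6136, -0.0658, 0.0808]
ee_rot: [-0.055, -3.141, -0.0]
force: [0.6, -2.3, -1.2]
width: 0.109
clock: 13.5
position: [0.6137, -0.0658, 0.0772]
ee_rot: [-0.055, -3.141, -0.0]
force: [0.2, -2.3, -1.5]
width: 0.107
t 13.5 p [ 0.6137 -0.0658  0.0772] yaw_y 88.0 tilt [-0.0002  0.0001] F [ 0.15 -2.34 -1.46] T [-0.391 -0.151  0.018] w 9.8
```

```bash
python3 -m pendant '[[[0,0,0.03,0,0,0,1],[0,0,0.03,0,0,0,1],[0,0,0.03,0,0,0,1],[0,0,0,0,0,0,1]]]'; python3 -m pendant '[[[0,0,0.03,0,0,0,1],[0,0,0.02,0,0,0,1],[0,0,0,0,0,0,1],[0,0,0,0,0,0,1]]]'
```

```text
clock: 13.83
position: [0.6137, -0.0659, 0.0737]
ee_rot: [-0.055, -3.141, -0.0]
force: [0.6, -2.5, -0.6]
width: 0.105
clock: 14.17
position: [0.6137, -0.0659, 0.0718]
ee_rot: [-0.055, -3.141, -0.0]
force: [0.8, -2.3, -1.9]
width: 0.107
```

```bash
python3 -m pendant '[[[0,0,0.01,0,0,0,1],[0,0,0.01,0,0,0,1],[0,0,0,0,0,0,1]]]'; python3 -c "
from h import *
st()"
```

```text
clock: 14.42
position: [0.6138, -0.0659, 0.0711]
ee_rot: [0.055, 3.141, 0.0]
force: [-0.1, -1.3, -0.9]
width: 0.107
t 14.42 p [ 0.6138 -0.0659  0.0711] yaw_y 88.0 tilt [0. 0.] F [-0.14 -1.3  -0.89] T [-0.346 -0.125  0.022] w 9.8
```

```bash
python3 -m pendant '[[[0,0,0.01,0,0,0,1],[0,0,0,0,0,0,1]]]';python3 -m pendant '[[[0,0,0.01,0,0,0,1],[0,0,0,0,0,0,1]]]'; python3 -m pendant '[[[0,0,0.01,0,0,0,1],[0,0,0,0,0,0,1]]]'; python3 -c "
from h import *
st()"
```

```text
clock: 14.58
position: [0.6138, -0.0659, 0.0708]
ee_rot: [0.055, 3.141, -0.0]
force: [-0.2, -1.3, 0.4]
width: 0.112
clock: 14.75
position: [0.6138, -0.0658, 0.0708]
ee_rot: [0.055, 3.141, -0.0]
force: [-0.6, -1.6, 5.4]
width: 0.108
clock: 14.92
position: [0.6138, -0.0659, 0.0707]
ee_rot: [0.055, 3.141, -0.0]
force: [-3.2, -1.8, 9.0]
width: 0.11
t 14.92 p [ 0.6138 -0.0659  0.0707] yaw_y 88.0 tilt [ 0.0004 -0.0001] F [-3.16 -1.79  8.99] T [-0.351  0.653  0.001] w 10.1
```

Seated: contact came at TCP 0.0708 against a predicted 0.0707. I relieve the load, then turn a quarter.

```bash
python3 -m pendant '[[[0,-0.015,-0.02,0,0,0,1],[0,0,0,0,0,0,1],[0,0,0,0,0,0.4,1],[0,0,0,0,0,0.7,1],[0,0,0,0,0,0.7,1],[0,0,0,0,0,0.7,1]]]'; python3 -c "
from h import *
st()"
```

```text
clock: 15.42
position: [0.6141, -0.0659, 0.0708]
ee_rot: [0.372, 3.119, 0.001]
force: [0.7, -0.4, 0.4]
width: 0.106
t 15.42 p [ 0.6141 -0.0659  0.0708] yaw_y 76.41 tilt [0.0007 0.0007] F [ 0.67 -0.44  0.39] T [ 0.079 -0.153  0.021] w 9.8
```

Free, with negligible forces. I continue.

```bash
python3 -m pendant '[[[0,0,0,0,0,0.7,1],[0,0,0,0,0,0.7,1],[0,0,0,0,0,0.7,1],[0,0,0,0,0,0.7,1],[0,0,0,0,0,0.7,1],[0,0,0,0,0,0.7,1]]]'; python3 -c "
from h import *
st()"
```

```text
clock: 15.92
position: [0.6142, -0.0659, 0.0708]
ee_rot: [0.888, 3.013, 0.001]
force: [0.8, -0.3, 0.8]
width: 0.108
t 15.92 p [ 0.6142 -0.0659  0.0708] yaw_y 57.16 tilt [0.0008 0.0006] F [ 0.76 -0.3   0.85] T [ 0.031 -0.199  0.002] w 10.0
```

```bash
python3 -m pendant '[[[0,0,0,0,0,0.7,1],[0,0,0,0,0,0.7,1],[0,0,0,0,0,0.7,1],[0,0,0,0,0,0.7,1],[0,0,0,0,0,0.7,1],[0,0,0,0,0,0.7,1]]]'; python3 -c "
from h import *
st()"
```

```text
clock: 16.42
position: [0.6142, -0.0659, 0.0708]
ee_rot: [1.379, 2.822, 0.001]
force: [1.5, 0.1, 0.9]
width: 0.107
t 16.42 p [ 0.6142 -0.0659  0.0708] yaw_y 37.91 tilt [0.0008 0.0005] F [1.45 0.07 0.91] T [-0.013 -0.176 -0.017] w 9.8
```

```bash
python3 -m pendant '[[[0,0,0,0,0,0.7,1],[0,0,0,0,0,0.7,1],[0,0,0,0,0,0.7,1],[0,0,0,0,0,0.7,1],[0,0,0,0,0,0.7,1],[0,0,0,0,0,0.7,1],[0,0,0,0,0,0.7,1],[0,0,0,0,0,0.7,1],[0,0,0,0,0,0.7,1],[0,0,0,0,0,0.7,1],[0,0,0,0,0,0.7,1],[0,0,0,0,0,0.7,1],[0,0,0,0,0,0.3,1],[0,0,0,0,0,0,1]]]'; python3 -c "
from h import *
from cell import arm
st()
d=arm.get_image('scene'); cv2.imwrite('pics/s5.png',cv2.resize(d['img'][150:300,270:470,::-1],None,fx=4,fy=4,interpolation=cv2.INTER_CUBIC))"
```

```text
clock: 17.58
position: [0.6142, -0.0659, 0.0708]
ee_rot: [2.256, 2.185, 0.001]
force: [1.6, 0.4, 1.8]
width: 0.104
t 17.58 p [ 0.6142 -0.0659  0.0708] yaw_y -1.83 tilt [0.0007 0.0003] F [1.58 0.36 1.77] T [ 0.083 -0.145  0.015] w 9.5
```

View pics/s5.png

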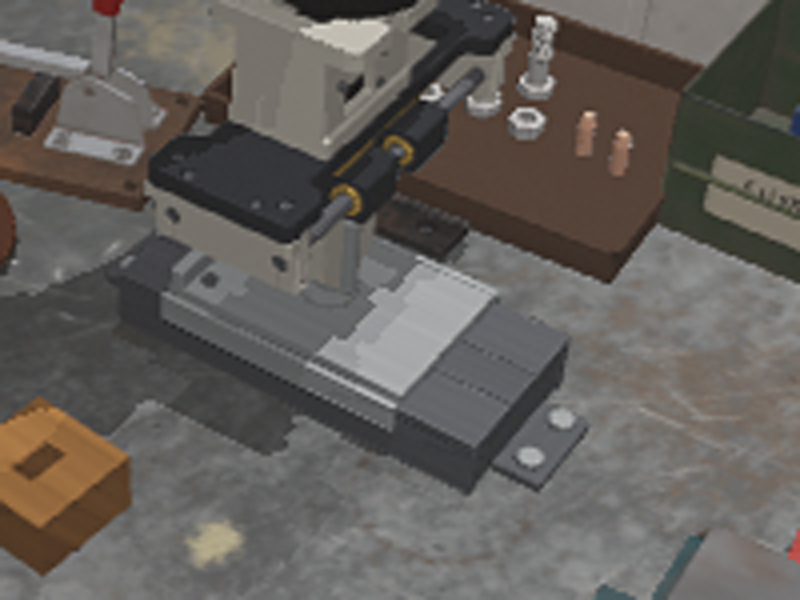

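The collar sits flat on the plate at (335,297) and the wing lies crosswise. I release and lift straight up.

```bash
python3 -m pendant '[[[0,0,0,0,0,0,0.5],[0,0,0,0,0,0,0.5],[0,0,0,0,0,0,0.5],[0,0,0,0,0,0,0.5],[0,0,0,0,0,0,0.5],[0,0,0,0,0,0,0.5],[0,0,0,0,0,0,0.5],[0,0,0,0,0,0,0.5]]]'; python3 -m pendant '[[[0,0,-0.2,0,0,0,0.5],[0,0,-0.4,0,0,0,0.5],[0,0,-0.5,0,0,0,0.5],[0,0,-0.6,0,0,0,0.5],[0,0,-0.6,0,0,0,0.5],[0,0,-0.6,0,0,0,0.5],[-0.5,0,-0.5,0,0,0,0.5],[-0.5,0,0,0,0,0,0.5],[-0.5,0,0,0,0,0,0.5],[0,0,0,0,0,0,0.5],[0,0,0,0,0,0,0.5],[0,0,0,0,0,0,0.5]]]'
python3 - <<'E'
from h import *
from cell import arm
st()
d=arm.get_image('scene'); cv2.imwrite('pics/s6.png',cv2.resize(d['img'][150:300,270:470,::-1],None,fx=4,fy=4,interpolation=cv2.INTER_CUBIC))
for n in ("scene","wrist"):
    d=arm.get_image(n); W=cloud(d,n=="wrist");X,Y,Z=[W[...,i] for i in range(3)]
    t=(np.hypot(X-.614,Y+.066)<.03)&(Z>.06)&(Z<.1); print(n,t.sum(),"top z",np.percentile(Z[t],98))
    t=t&(Z>.0845); print(W[t].mean(0).round(4),rect(W[t]))
cv2.imwrite('pics/w6.png',d['img'][...,::-1])
E
```

```text
clock: 18.3
position: [0.6138, -0.0665, 0.0708]
ee_rot: [2.257, 2.186, 0.0]
force: [-0.1, -0.8, 0.2]
width: 0.499
clock: 19.3
position: [0.6118, -0.1257, 0.207]
ee_rot: [-2.256, -2.186, -0.001]
force: [-0.8, -0.0, -0.2]
width: 0.501
t 19.3 p [ 0.6118 -0.1257  0.207 ] yaw_y -1.82 tilt [0.0001 0.0007] F [-0.76 -0.01 -0.21] T [0.051 0.021 0.006] w 46.1
scene 200 top z 0.08898838308061283
[ 0.6128 -0.0679  0.0874] (array([612.3, -68.9]), array([25.4, 10.7]), 90.0)
wrist 518 top z 0.08988378292383753
[ 0.6132 -0.0673  0.0879] (array([613.3, -67.2]), array([26.5,  9. ]), 88.1)
```

View pics/s6.png

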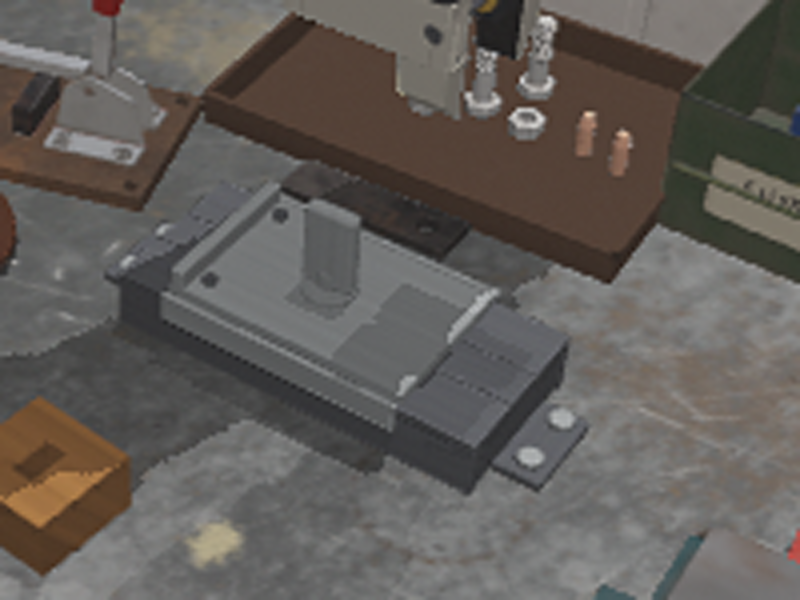

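View pics/w6.png

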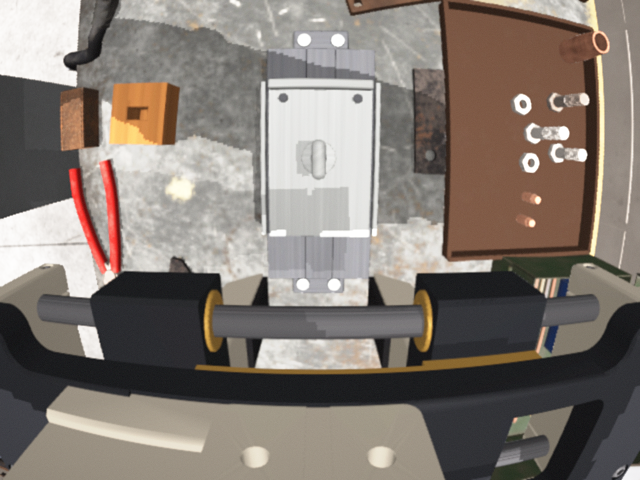

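Both views show the screw upright with its collar flat on the plate and its wing along the rail: wrist (318,158), scene crop (330,250). Wing top is at z of about 0.089 m (0.088 expected), nothing else has visibly moved in these views, and the arm is clear.

```bash
python3 -c "
from cell import arm
print(arm.sign_off())"
```

```text
the job is handed in; nothing more can be done
None
```

The thumbscrew is locked in place: its foot is through both slots, its collar sits flat on the stop plate, and it has been turned a quarter turn and released. I handed the job in at about 19.4 s of the 67 s allowed; no verdict is reported.

- **Search:** I put the foot through the stop plate slot and slid the plate about 35 mm under roughly 5 N of downward force. It then dropped into the hidden slot.
- **Forces:** The largest force reading was about 13 N, against the 50 N limit.
- **Seating:** The collar made contact at tool height 0.0708 m, against a predicted 0.0707 m. The wing top then measured 0.089–0.090 m, where 0.088 m was expected; that is within the 2 mm calibration.
- **Turn:** The wing lies along the plate's own y axis to within about 2°. The collar looks flat and the screw upright in both views.
- **Surroundings:** The gripper is open and about 0.14 m above the seated height. The bystanders in view look undisturbed, judged by eye and not measured.

No check failed or disagreed.

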